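Lock out the bench grinder's isolator

TASK

The grinder is going to be serviced, so make its isolator ready for a padlock. First lift away the can that stands in the path of the lockout hasp and set it down, upright and without dropping it, wholly on the cork mat; then turn the black handle on the isolator box clockwise to its off stop, and only after that swing the steel hasp fully out over the bench. Leave everything else on the bench where it is.

Things in the scene. Friction and masses are not known exactly. Their poses are not given: they have to be found in the camera images.
- isolator: Grey box fixed to the bench, 190 (its x) x 200 (its y) x 70 mm high, carrying the handle and the hasp on its top face. Origin: centre of its underside on the bench, z up. Its x points roughly away from the robot. Yaw varies within 0.3 rad.
- handle (a joint): Turn of the black isolator handle about its vertical axis. 0 = on (long end points along the box's +x); grows clockwise seen from above to the off stop at 1.571 rad (long end points along the box's -y). Starts within 0.2 rad of on. Stiff, 0.2 N m; stays where it is left.
- handle_grip (a point): In the black bar handle's long end, 65 mm from its axis, 107 mm above the bench. Bar 16 mm wide, from 87 to 121 mm above the bench (17 mm clear over the box top), on a round hub 46 mm across; long end reaches 80 mm from the axis, the other 23 mm. Moves and turns with the handle; its x axis points outward along the long end.
- handle_axis (a point): Point on the handle's vertical turning axis, 107 mm above the bench (box frame x = +15, y = +40 mm). It turns with the handle.
- hasp (a joint): Turn of the flat steel hasp about its vertical pivot. 0 = folded in (strip points from the pivot along the box's -x, lying along the -y top edge); grows counter-clockwise seen from above to the stop at 1.571 rad = fully out (strip points along the box's -y, over the bench). Starts within 0.12 rad of folded. Friction 0.08 N m; stays where it is left.
- hasp_tab (a point): Middle of the hasp's upright steel thumb tab, 100 mm from the pivot, 103 mm above the bench: tab 26 mm along the strip, 10 mm thick across it, rising from the strip at 81 mm to 117 mm above the bench. Moves and turns with the hasp; its x axis lies along the strip, from the tab towards the pivot.
- hasp_axis (a point): Point on the hasp's vertical pivot, 103 mm above the bench (box frame x = +70, y = -80 mm). It turns with the hasp. The hasp is a level strip 130 x 24 x 6 mm with padlock holes, underside 75 mm above the bench, far end 118 mm from the pivot.
- can: Bare metal can with a white cap, standing on the bench beside the box's -y side within the hasp's swing: body 52 mm across (a dark rim at the foot 53 mm) and 118 mm tall, then a shoulder and neck 27 mm across to 142 mm. 0.2 to 0.42 kg. Origin: centre of its underside, z up.
- mat: Square cork mat fixed to the bench on the left, 140 x 140 x 4 mm. Origin: centre of its underside; its top is 4 mm above that.
- offcut: Bystander: timber offcut 150 x 50 x 35 mm lying on the bench beyond the work. Origin: centre of its underside.
- wrench: Bystander: steel wrench, 180 mm long, lying on the bench beyond the work.
- jar: Bystander: white plastic lidded jar, 66 mm across and 85 mm tall, standing on the bench beyond the work. Origin: centre of its underside.

How it is judged:
On the way, in this order (a step that is already met when the one before it is completed fails the run):
1. the can stands upright, wholly on the mat, let go, with the handle not yet turned off and the hasp still folded in (x of can in the frame of mat between -0.046 and 0.046 m and y of can in the frame of mat between -0.046 and 0.046 m and height (world z) of can below 0.009 m and angle between can's own z axis and vertical below 0.1 rad and linear speed of can below 0.03 m/s and contact force between the fingers and can below 0.1 N and value of joint each of handle, hasp below 0.4 rad), for 0.2 s.
2. the handle is at its off stop while the hasp is still folded in (value of joint handle above 1.45 rad and value of joint hasp below 0.4 rad), for 0.2 s.
3. the hasp is fully out with the handle off (value of joint handle above 1.45 rad and value of joint hasp above 1.4 rad), for 0.2 s.
At the end, for the whole second after the job is handed in: The can stands at rest and upright (within 0.1 rad), wholly on the mat (its centre within 46 mm of the mat's centre along each mat axis); the handle is at off (above 1.45 of 1.571 rad) and the hasp fully out (above 1.40 of 1.571 rad), both at rest (all of step 3 and x of can in the frame of mat between -0.046 and 0.046 m and y of can in the frame of mat between -0.046 and 0.046 m and height (world z) of can below 0.009 m and angle between can's own z axis and vertical below 0.1 rad and linear speed of can below 0.03 m/s and velocity of joint handle between -0.05 and 0.05 rad/s and velocity of joint hasp between -0.05 and 0.05 rad/s); the robot touches nothing.
It fails at once if the can is tipped by more than 0.6 rad (angle between can's own z axis and vertical above 0.6 rad).
It fails at once if the can is dropped (moves faster than 0.6 m/s with no finger on it, a fall of some 20 mm) (linear speed of can above 0.6 m/s and contact force between the fingers and can below 0.1 N).
It fails at once if the offcut is moved by more than 30 mm (distance of offcut from where it was at the start of the episode above 0.03 m).
It fails at once if the wrench is moved by more than 30 mm (distance of wrench from where it was at the start of the episode above 0.03 m).
It fails at once if the jar is moved by more than 30 mm (distance of jar from where it was at the start of the episode above 0.03 m).
It also fails if it takes over 72 s, if anything falls off the work surface, if the arm or the gripper's body presses on something with over 40 N, if the wrist force passes 120 N, or if a joint passes its speed limit or range.

ROBOT

A 6-joint arm with a two-finger parallel gripper is mounted at the origin on the work surface. World frame = base frame: x ahead of the robot, y to its left, z up, the work surface at z = 0. Lengths are in m, angles in rad, forces in N, time in s.
With the tool pointing down it reaches from about 0.35 to 0.775 m from the base axis. Payload 7.3 kg.
Tool frame: the origin (TCP) lies midway between the tips of the shut fingers; the grasp point (between the pads) lies 19 mm behind it (robot.grasp_offset is the z of the grasp point in the tool frame, in m); z points along the fingers, y is the direction in which the jaws open and shut (so a half turn about z gives the same grasp; the last joint's range is limited). The gripper opens to 92 mm and grips with 3 to 60 N. Pads are 19 mm wide; open, the fingers measure 130 mm over their backs; the gripper's body (75 mm by 190 mm) begins 47 mm behind the grasp point.
Start: joints at [-1.255, 0.342, 1.524, -0, 1.275, -0.146], TCP at [0.234, -0.47, 0.227] pointing down, gripper open.
Joint ranges: [-2.53, 2.53], [-0.77, 2.02], [0.04, 2.7], [-1, 4.14], [0.28, 2.66], [-3.11, 3.11]. Speed limits (rad/s): [2.57, 2.57, 3.14, 3.14, 3.14, 3.14].

INTERFACE

Orientations are given as [roll, pitch, yaw] about the fixed x, y, z axes, in that order (R = Rz(yaw) Ry(pitch) Rx(roll)).
In Python, from cell import observe, imaging, workorder, robot gives the robot as it stands. The module is installed in compiled form; this text tells all that it offers.
- The arm moves only by the tool send_rows, never from a script. Its argument "series" is a list of rows, each a list of 7 numbers: the shift along the tool's x, y, z in m, then the turn, a rotation vector about the tool's x, y, z in rad, then the closure, from 0 (fully open) to 1 (shut). A call has 1 to 5 rows; each row shifts and turns the commanded pose from where the row before left it, along the tool's axes as they then stand; what a row does not reach is not made up. A row lasts 1/12 s, in which the tool goes at most 41.7 mm and 7.16 degrees, less where a joint would pass 70% of its speed; a pose out of reach is approached as far as the arm can. A call is refused whole if a number of a shift passes 0.0417 or a number of a turn 0.125, either way. A call with a gripper value outside its range is refused whole. The fingers move at their own pace and stop on an object; "newtons" is the grip in N (left out, the last holds). Time passes only in rows, so rows that do not move let the fingers close. It gives the time, the measured TCP pose, the force and the opening at its end, in the units of the state.
- observe(): the state, without advancing time (a new reading comes with each control period).
- imaging.read_camera(name): name is "scene" or "top" or "wrist"; returns a dict with "color" (420x560x3 uint8, red, green, blue), "range_z" (420x560 float32, m along the optical axis (not along the pixel's ray), 0 where there is no reading), "vfov" (degrees; the focal length in pixels is half the picture's height over the tangent of half this angle, whatever the lens; pixels are square), "cx", "cy" (the principal point, pixels), "dist_coeffs" ([k1, k2, p1, p2, k3] as OpenCV has them; the pictures are not rectified), "T" (4x4, takes a point from camera to world coordinates). Camera axes: x right, y down, z forward; pixel columns grow to the right and rows downward; lengths in m; the calibration is good to about 2 mm. A picture is of the moment at which its call begins.
- workorder.hand_in(): hands the job in, once; it reports no verdict.
The state is a dict: "time": time; "qpos": joint angles; "qvel": joint speeds; "joint_efforts": joint torques, N m; "tool_pos": TCP position; "tool_rot": TCP orientation; "contact_force": force on the tool from outside, world axes, zero at the start; "torque": the same for the moment, N m; "opening": finger opening in m.
Only numpy, scipy, OpenCV 4.12 (cv2) and the standard library are available. Lean on these libraries where they do the work, as an engineer would, in place of code of your own. Each camera call takes 0.05 s, during which the arm holds its last target.

## Working session

There is one attempt and no reset: what is moved stays moved. The work goes in short steps, Python scripts to look and compute and a tool call to move; the robot and the scene stay as the last step left them, time stands still between calls to the robot, and variables do not carry over. Pictures are saved under pics/ and viewed, and the job is handed in when it is done.

Besides the shell and the picture viewer there is one more tool, called after "Request:" by a JSON object that holds its "name" and its "arguments". send_rows: Moves the arm, as the interface text tells. Its arguments: {"type":"object","properties":{"series":{"type":"array","items":{"type":"array","items":{"type":"number"}}},"newtons":{"type":"number"}},"required":["series"]}

```bash
mkdir -p pics; ls; python3 - <<'E'
from cell import observe, imaging, workorder, robot
import cv2,pickle
print(observe()); print(robot.grasp_offset)
for n in ["scene","top","wrist"]:
    d=imaging.read_camera(n); pickle.dump(d,open(f"{n}0.pkl","wb"))
    cv2.imwrite(f"pics/{n}0.png",d["color"][:,:,::-1]); print(n,d["vfov"],d["cx"],d["cy"],d["dist_coeffs"],d["T"].round(3).tolist())
E
```

```text
pics
{'time': 0.0, 'qpos': array([-1.25496871e+00,  3.42717097e-01,  1.52502731e+00,  1.40909519e-05,
        1.27541065e+00, -1.45999608e-01]), 'qvel': array([ 2.58043712e-04, -2.38868665e-03,  2.00415726e-03,  9.70127075e-04,
        1.80576399e-05, -7.88708624e-04]), 'joint_efforts': array([-2.27069642e-03, -4.31250179e+01, -2.44225574e+01,  7.16648530e-02,
        5.58863988e-02, -1.41189844e-04]), 'tool_pos': array([ 0.23382547, -0.46958971,  0.2260443 ]), 'tool_rot': array([-3.14004883e+00, -2.40631992e-04,  4.61822922e-01]), 'contact_force': array([ 0.27212529,  0.37160614, -1.36962705]), 'torque': array([ 0.03949655, -0.04473897,  0.00106606]), 'opening': 0.0918966865524266}
-0.0188
scene 46.16021136002191 283.07941458771916 207.12941832456144 [-0.18326581  0.          0.          0.          0.        ] [[-0.653, 0.62, -0.436, 1.058], [0.758, 0.541, -0.366, 0.381], [0.009, -0.569, -0.823, 0.874], [0.0, 0.0, 0.0, 1.0]]
top 45.907446552951896 284.05986199566956 203.5363828291359 [-0.12580487  0.          0.          0.          0.        ] [[0.013, -0.992, 0.124, 0.489], [-1.0, -0.014, -0.003, 0.031], [0.005, -0.124, -0.992, 1.115], [0.0, 0.0, 0.0, 1.0]]
wrist 69.17836666883748 277.7293443882948 209.01115834748097 [-0.02987433  0.          0.          0.          0.        ] [[0.446, -0.86, -0.246, 0.299], [-0.895, -0.429, -0.121, -0.438], [-0.001, 0.275, -0.962, 0.384], [0.0, 0.0, 0.0, 1.0]]
```

View pics/top0.png

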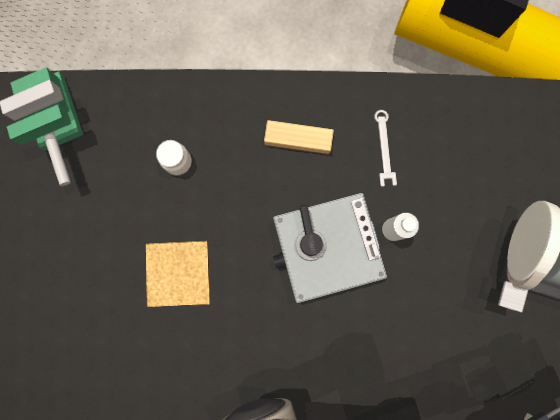

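View pics/scene0.png

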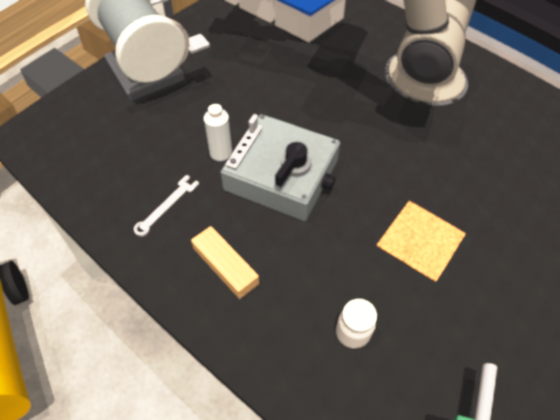

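View pics/wrist0.png

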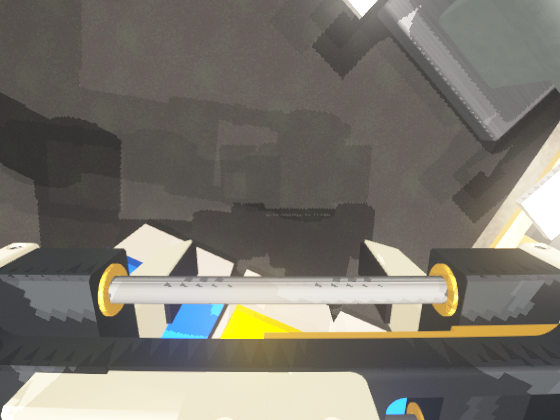

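The top view shows the box near (330,248) with the handle hub at (311,244) and its tip at (305,208). The hasp strip runs from (358,205) to (374,255). The can cap is near (408,225), the mat near (178,273) and the jar near (173,157). Next I'll measure them.

```bash
cat > h.py <<'E'
import numpy as np,cv2,pickle
def K(d):
    f=d["color"].shape[0]/2/np.tan(np.radians(d["vfov"])/2)
    return np.array([[f,0,d["cx"]],[0,f,d["cy"]],[0,0,1.]])
def ray(d,uv):
    n=cv2.undistortPoints(np.array(uv,float).reshape(-1,1,2),K(d),np.array(d["dist_coeffs"])).reshape(-1,2)
    return np.c_[n,np.ones(len(n))]
def onplane(d,uv,z):
    r=ray(d,uv)@d["T"][:3,:3].T; o=d["T"][:3,3]
    return o+r*((z-o[2])/r[:,2])[:,None]
def cloud(d):
    h,w=d["range_z"].shape; u,v=np.meshgrid(np.arange(w),np.arange(h))
    r=ray(d,np.c_[u.ravel(),v.ravel()])*d["range_z"].reshape(-1,1)
    p=r@d["T"][:3,:3].T+d["T"][:3,3]
    p[d["range_z"].ravel()==0]=np.nan
    return p.reshape(h,w,3)
def load(n): return pickle.load(open(n,"rb"))
E
python3 - <<'E'
from h import *
for n in ["top0.pkl","scene0.pkl"]:
    d=load(n);P=cloud(d);c=d["color"].astype(int);hsv=cv2.cvtColor(d["color"],cv2.COLOR_RGB2HSV)
    X=P[...,0];Y=P[...,1];Z=P[...,2]
    print(n, "bench z",np.nanmedian(Z[(abs(Z)<.02)]))
    # mat
    m=((hsv[...,1]>120)&(hsv[...,0]>8)&(hsv[...,0]<28)&(Z<0.02)&(Z>-.01)&(Y>0.1)).astype(np.uint8)
    cs,_=cv2.findContours(m,0,2); k=max(cs,key=cv2.contourArea)
    q=onplane(d,k.reshape(-1,2),.004); r=cv2.minAreaRect((q[:,:2]*1000).astype(np.float32)); print("mat",r)
    # box top
    m=((abs(Z-.07)<.006)&(abs(Y+.06)<.2)&(X>.3)&(X<.75)).astype(np.uint8)
    cs,_=cv2.findContours(m,0,2); k=max(cs,key=cv2.contourArea)
    q=onplane(d,k.reshape(-1,2),.07); r=cv2.minAreaRect((q[:,:2]*1000).astype(np.float32)); print("box",r)
    # points by height in region of interest
    reg=(X>.3)&(X<.75)&(abs(Y+.08)<.2)
    h=(reg&(Z>.1145)&(Z<.125)); print("h~.12",h.sum(),np.c_[X[h],Y[h]].min(0),np.c_[X[h],Y[h]].max(0))
    h=(reg&(Z>.136)&(Z<.15)); print("cap",h.sum(),np.median(Z[h]),np.c_[X[h],Y[h]].min(0),np.c_[X[h],Y[h]].max(0))
    # handle top: black, z~.121
    dk=(reg&(Z>.11)&(Z<.13)&(hsv[...,2]<90)); pts=np.c_[X[dk],Y[dk]]
    print("handle n",len(pts)); 
    if len(pts)>5: print(cv2.minAreaRect((pts*1000).astype(np.float32)), np.median(Z[dk]))
    for nm,box in dict(jar=(.55,.85,.1,.45),):pass
    j=(Z>.078)&(Z<.095)&(Y>.1)&(Y<.45)&(X<.85)&(X>.4); print("jar",j.sum(),np.c_[X[j],Y[j]].min(0) if j.any() else 0,np.c_[X[j],Y[j]].max(0) if j.any() else 0)
E
```

```text
top0.pkl bench z -0.00039189475830925247
mat ((467.3107604980469, 264.5523986816406), (141.48263549804688, 141.46871948242188), 3.746901750564575)
box ((528.875732421875, -69.69732666015625), (188.8086395263672, 198.1222686767578), 16.194578170776367)
h~.12 954 [ 0.5097759  -0.24428266] [ 0.61136765 -0.00668146]
cap 144 0.14166021616392704 [ 0.56075517 -0.2337513 ] [ 0.58519007 -0.20706692]
handle n 534
((560.8942260742188, -28.205806732177734), (101.1002426147461, 42.31217575073242), 0.4840550124645233) 0.12032823304718837Traceback (most recent call last):
  File "<stdin>", line 22, in <module>
ValueError: too many values to unpack (expected 2)
```

```bash
python3 - <<'E'
import cv2
a=cv2.imread("pics/top0.png")[180:315,260:430]; cv2.imwrite("pics/topz.png",cv2.resize(a,None,fx=4.4,fy=4.4,interpolation=cv2.INTER_CUBIC))
E
```

```text
(no output)
```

View pics/topz.png

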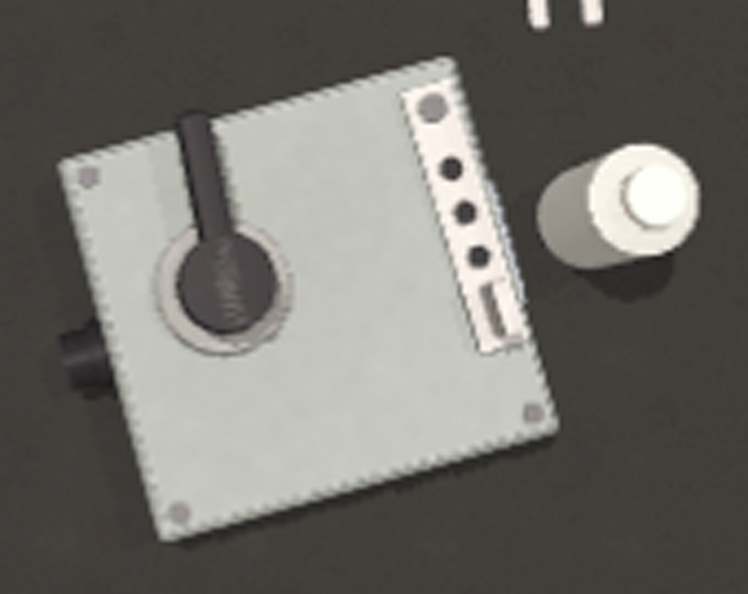

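```bash
python3 - <<'E'
from h import *
d=load("top0.pkl");P=cloud(d);hsv=cv2.cvtColor(d["color"],cv2.COLOR_RGB2HSV)
X,Y,Z=P[...,0],P[...,1],P[...,2]
yaw=np.radians(16.19);c,s=np.cos(yaw),np.sin(yaw);B=np.array([.5289,-.0697])
w=lambda p:B+np.array([[c,-s],[s,c]])@np.array(p)
A=w((.015,.04));H=w((.07,-.08));print("axis",A,"hasp axis",H)
m=(Z>.112)&(Z<.128)&(hsv[...,2]<90)&(X>.3)&(X<.75)&(abs(Y+.03)<.12)
q=np.c_[X[m],Y[m]]-A; r=np.hypot(*q.T);f=r>.03; v=q[f].mean(0);a=np.arctan2(v[1],v[0]);print("handle ang",a,"joint",yaw-a,"rmax",r.max(), "hub centre",(q[r<.024].mean(0)))
# strip white z~.081
m=(abs(Z-.081)<.004)&(hsv[...,2]>150)&(abs(X-.55)<.12)&(Y<-.1)&(Y>-.19)
q=np.c_[X[m],Y[m]];print(m.sum(),cv2.minAreaRect((q*1000).astype(np.float32)))
vx=cv2.fitLine((q*1000).astype(np.float32),2,0,.01,.01).ravel();print("strip line",vx,"angle",np.arctan2(vx[1],vx[0])-yaw)
m=(Z>.108)&(Z<.12)&(abs(X-.52)<.05)&(Y<-.12)&(Y>-.19);q=np.c_[X[m],Y[m]];print("tab",m.sum(),q.mean(0),np.median(Z[m]),q.min(0),q.max(0))
print("tab dist",np.linalg.norm(q.mean(0)-H))
# can from scene cam
for n in("top0.pkl","scene0.pkl"):
    d=load(n);P=cloud(d);X,Y,Z=P[...,0],P[...,1],P[...,2]
    near=(np.hypot(X-.573,Y+.22)<.05)
    for lo,hi in((.138,.146),(.112,.121),(.03,.1)):
        m=near&(Z>lo)&(Z<hi);q=np.c_[X[m],Y[m]]
        if len(q):print(n,lo,len(q),cv2.minEnclosingCircle((q*1000).astype(np.float32)),q.mean(0))
E
```

```text
axis [ 0.5321522  -0.02710395] hasp axis [ 0.61842985 -0.12700974]
handle ang 0.19380540468916585 joint 0.08876340120871612 rmax 0.08039478645223962 hub centre [ 0.00058853 -0.00034384]
503 ((567.8356323242188, -143.05392456054688), (130.67141723632812, 24.496139526367188), 17.17051124572754)
strip line [ 9.634043e-01  2.680525e-01  5.733065e+02 -1.405061e+02] angle -0.011197798932244762
tab 73 [ 0.52287755 -0.15666386] 0.11554209374808677 [ 0.5097759  -0.16569954] [ 0.53620108 -0.14892931]
tab dist 0.10004802316719485
top0.pkl 0.138 134 ((573.1957397460938, -220.3245849609375), 13.433035850524902) [ 0.57305292 -0.22020826]
top0.pkl 0.112 173 ((572.9712524414062, -219.88827514648438), 25.844470977783203) [ 0.57129419 -0.21643592]
top0.pkl 0.03 172 ((572.3695678710938, -219.07894897460938), 25.862560272216797) [ 0.56656919 -0.20118514]
scene0.pkl 0.138 103 ((574.3878173828125, -220.74847412109375), 14.847455024719238) [ 0.57480631 -0.22003465]
scene0.pkl 0.112 138 ((574.7588500976562, -219.1518096923828), 26.88764762878418) [ 0.58184158 -0.21174076]
scene0.pkl 0.03 498 ((575.0830078125, -218.47488403320312), 26.32845687866211) [ 0.58555259 -0.2048727 ]
```

```bash
cat > plan.py <<'E'
import numpy as np,sys
from cell import observe
# plan.py x y z yaw  [n]: shift in present tool axes (tool down), yaw turn about tool z
from scipy.spatial.transform import Rotation as R
o=observe();Rm=R.from_euler("xyz",o["tool_rot"])
def rel(p,yaw):
    T=R.from_euler("xyz",[np.pi,0,yaw])
    print("now",o["tool_pos"].round(4),o["tool_rot"].round(4),"t",round(o["time"],2),"open",round(o["opening"],4),"F",o["contact_force"].round(1),"j6",o["qpos"][5].round(2))
    print("shift before turn",Rm.inv().apply(np.array(p)-o["tool_pos"]).round(4),"after turn",T.inv().apply(np.array(p)-o["tool_pos"]).round(4),"turn",(Rm.inv()*T).as_rotvec().round(4))
if __name__=="__main__":
    a=list(map(float,sys.argv[1:5]));rel(a[:3],a[3])
E
python3 - <<'E'
from h import *
d=load("top0.pkl");P=cloud(d).reshape(-1,3)
a=np.array([.234,-.47]);b=np.array([.573,-.22])
m=(P[:,2]>.09)&(P[:,2]<1)&(P[:,0]>.3)&(P[:,1]<-.26);q=P[m]
t=np.clip(((q[:,:2]-a)@(b-a))/((b-a)@(b-a)),0,1);D=np.linalg.norm(q[:,:2]-a-t[:,None]*(b-a),axis=1)
i=np.argsort(D)[:3];print(len(q),q[i],D[i]);print(q[:,2].max(), q.min(0))
E
python3 plan.py .5733 -.2200 .226 1.853
```

```text
4312 [[ 0.41187883 -0.41067233  0.12961836]
 [ 0.41139856 -0.41142807  0.12314476]
 [ 0.41315934 -0.41096496  0.11943121]] [0.05782724 0.05815042 0.05882277]
0.24166516970874963 [ 0.39888702 -0.52900797  0.09004231]
now [ 0.2339 -0.4697  0.2262] [-3.1405e+00 -2.0000e-04  4.6180e-01] t 0.15 open 0.0918 F [ 0.2  0.5 -0.2] j6 -0.15
shift before turn [ 4.152e-01 -7.230e-02  4.000e-04] after turn [1.453e-01 3.956e-01 2.000e-04] turn [-8.0000e-04 -9.0000e-04 -1.3912e+00]
```

Request:
{"name": "send_rows", "arguments": {"series": [[0.0306, -0.0257, 0, 0, 0, 0, 0], [0.0306, -0.0257, 0, 0, 0, 0, 0], [0.0306, -0.0257, 0, 0, 0, 0, 0], [0.0306, -0.0257, 0, 0, 0, 0, 0], [0.0306, -0.0257, 0, 0, 0, 0, 0]]}}

```text
time: 0.57
tool_pos: [0.3138, -0.285, 0.2265]
tool_rot: [-3.141, -0.0, 0.461]
contact_force: [0.9, -0.2, 0.2]
opening: 0.0914
```

Request:
{"name": "send_rows", "arguments": {"series": [[0.0306, -0.0257, 0, 0, 0, 0, 0], [0, 0, 0, 0, 0, -0.116, 0], [0, 0, 0, 0, 0, -0.116, 0], [0, 0, 0, 0, 0, -0.116, 0], [0, 0, 0, 0, 0, -0.116, 0]]}}

```text
time: 0.98
tool_pos: [0.3297, -0.2496, 0.2267]
tool_rot: [-3.141, 0.0, 0.933]
contact_force: [-0.2, -0.2, -0.3]
opening: 0.0917
```

Request:
{"name": "send_rows", "arguments": {"series": [[0, 0, 0, 0, 0, -0.116, 0], [0, 0, 0, 0, 0, -0.116, 0], [0, 0, 0, 0, 0, -0.116, 0], [0, 0, 0, 0, 0, -0.116, 0], [0, 0, 0, 0, 0, -0.116, 0]]}}

```text
time: 1.4
tool_pos: [0.3295, -0.25, 0.2265]
tool_rot: [-3.141, -0.0, 1.512]
contact_force: [0.7, 0.8, 0.4]
opening: 0.0914
```

Request:
{"name": "send_rows", "arguments": {"series": [[0, 0, 0, 0, 0, -0.116, 0], [0, 0, 0, 0, 0, -0.116, 0], [0, 0, 0, 0, 0, -0.116, 0], [0, 0, 0, 0, 0, 0, 0], [0, 0, 0, 0, 0, 0, 0]]}}

```text
time: 1.82
tool_pos: [0.3295, -0.2501, 0.2266]
tool_rot: [-3.141, -0.0, 1.85]
contact_force: [-0.2, 0.3, 0.5]
opening: 0.0919
```

```bash
python3 plan.py .5733 -.2200 .226 1.853
```

```text
now [ 0.3295 -0.2501  0.2266] [-3.1415e+00 -2.0000e-04  1.8503e+00] t 1.82 open 0.0919 F [-0.2  0.3  0.5] j6 -1.11
shift before turn [-0.0384  0.2426  0.0006] after turn [-0.039   0.2425  0.0006] turn [-0.0001 -0.0002 -0.0027]
```

Request:
{"name": "send_rows", "arguments": {"series": [[-0.0055, 0.0346, 0, 0, 0, 0, 0], [-0.0055, 0.0346, 0, 0, 0, 0, 0], [-0.0055, 0.0346, 0, 0, 0, 0, 0], [-0.0055, 0.0346, 0, 0, 0, 0, 0], [-0.0055, 0.0346, 0, 0, 0, 0, 0]]}}

```text
time: 2.23
tool_pos: [0.505, -0.2278, 0.2266]
tool_rot: [-3.141, 0.0, 1.85]
contact_force: [-0.3, -0.5, 0.0]
opening: 0.0916
```

Request:
{"name": "send_rows", "arguments": {"series": [[-0.0055, 0.0346, 0, 0, 0, 0, 0], [-0.0055, 0.0346, 0, 0, 0, 0, 0], [0, 0, 0.02, 0, 0, 0, 0], [0, 0, 0.02, 0, 0, 0, 0], [0, 0, 0, 0, 0, 0, 0]]}}

```text
time: 2.65
tool_pos: [0.5714, -0.2181, 0.182]
tool_rot: [-3.136, -0.006, 1.851]
contact_force: [-0.7, 0.4, -0.7]
opening: 0.0917
```

```bash
python3 plan.py .5733 -.2200 .083 1.853; python3 - <<'E'
from cell import imaging
import cv2
a=imaging.read_camera("wrist")["color"];cv2.imwrite("pics/w1.png",a[:,:,::-1])
E
```

```text
now [ 0.5714 -0.2181  0.182 ] [-3.1356 -0.0056  1.8513] t 2.65 open 0.0917 F [-0.7  0.4 -0.7] j6 -0.77
shift before turn [-0.0029  0.0019  0.099 ] after turn [-0.0023  0.0013  0.099 ] turn [-0.006  -0.0056 -0.0017]
```

View pics/w1.png

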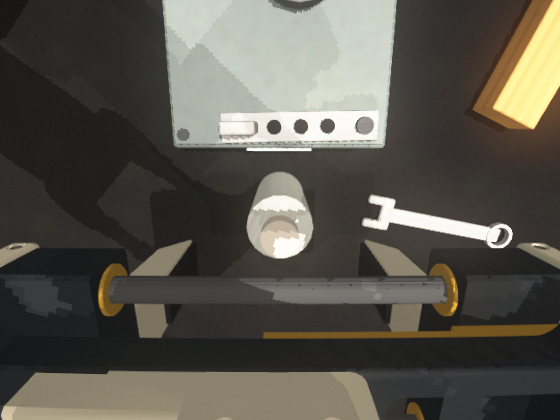

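Request:
{"name": "send_rows", "arguments": {"series": [[-0.0025, 0.0015, 0, 0, 0, 0, 0], [0, 0, 0.033, 0, 0, 0, 0], [0, 0, 0.033, 0, 0, 0, 0], [0, 0, 0.02, 0, 0, 0, 0], [0, 0, 0, 0, 0, 0, 0]]}}

```text
time: 3.12
tool_pos: [0.5732, -0.221, 0.0979]
tool_rot: [-3.137, -0.004, 1.852]
contact_force: [-0.8, 0.2, 0.2]
opening: 0.092
```

```bash
python3 plan.py .5733 -.2200 .083 1.853
```

```text
now [ 0.5732 -0.221   0.0979] [-3.1374 -0.004   1.852 ] t 3.12 open 0.092 F [-0.8  0.2  0.2] j6 -0.77
shift before turn [0.0009 0.0005 0.0149] after turn [0.001  0.0004 0.0149] turn [-0.0042 -0.004  -0.001 ]
```

Request:
{"name": "send_rows", "arguments": {"series": [[0.0005, 0, 0.014, 0, 0, 0, 0], [0, 0, 0, 0, 0, 0, 0.6], [0, 0, 0, 0, 0, 0, 0.6], [0, 0, 0, 0, 0, 0, 0.6], [0, 0, 0, 0, 0, 0, 0.6]], "newtons": 25}}

```text
time: 3.53
tool_pos: [0.5758, -0.2216, 0.0886]
tool_rot: [3.139, 0.002, 1.853]
contact_force: [-0.4, -0.4, 0.3]
opening: 0.0695
```

Request:
{"name": "send_rows", "arguments": {"series": [[0, 0, 0, 0, 0, 0, 0.8], [0, 0, 0, 0, 0, 0, 0.8], [0, 0, 0, 0, 0, 0, 0.8], [0, 0, 0, 0, 0, 0, 0.8], [0, 0, 0, 0, 0, 0, 0.8]]}}

```text
time: 3.95
tool_pos: [0.575, -0.2212, 0.0872]
tool_rot: [3.141, 0.001, 1.854]
contact_force: [-2.0, -0.5, 3.8]
opening: 0.051
```

Request:
{"name": "send_rows", "arguments": {"series": [[0, 0, 0, 0, 0, 0, 0.8], [0, 0, 0, 0, 0, 0, 0.8], [0, 0, -0.01, 0, 0, 0, 0.8], [0, 0, -0.02, 0, 0, 0, 0.8], [0, 0, 0, 0, 0, 0, 0.8]]}}

```text
time: 4.37
tool_pos: [0.5765, -0.2216, 0.1198]
tool_rot: [3.138, 0.003, 1.854]
contact_force: [2.0, -0.2, -1.7]
opening: 0.0512
```

```bash
python3 plan.py .467 .2646 .27 1.853; python3 - <<'E'
from cell import imaging
import cv2
a=imaging.read_camera("scene")["color"];cv2.imwrite("pics/s1.png",a[:,:,::-1])
E
```

```text
now [ 0.5765 -0.2216  0.1198] [3.1378 0.0034 1.8539] t 4.37 open 0.0512 F [ 2.  -0.2 -1.7] j6 -0.77
shift before turn [ 0.497   0.0312 -0.1518] after turn [ 0.4975  0.0302 -0.1502] turn [0.0038 0.0034 0.0009]
```

View pics/s1.png

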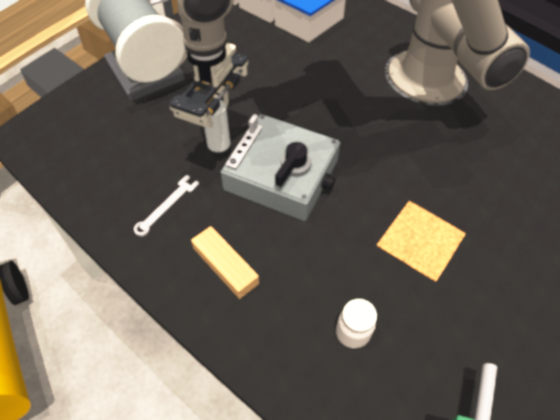

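The can is held upright in the jaws at about (217,130) and is clear of the bench. Next I lift it and carry it to the mat.

Request:
{"name": "send_rows", "arguments": {"series": [[0, 0, -0.03, 0, 0, 0, 0.8], [0, 0, -0.03, 0, 0, 0, 0.8], [0, 0, -0.03, 0, 0, 0, 0.8], [0, 0, -0.03, 0, 0, 0, 0.8], [0, 0, -0.025, 0, 0, 0, 0.8]]}}

```text
time: 4.83
tool_pos: [0.5749, -0.2208, 0.2627]
tool_rot: [3.141, -0.0, 1.854]
contact_force: [0.5, -0.5, -2.8]
opening: 0.0514
```

Request:
{"name": "send_rows", "arguments": {"series": [[0.015, 0.001, 0, 0, 0, 0, 0.8], [0.03, 0.002, 0, 0, 0, 0, 0.8], [0.03, 0.002, 0, 0, 0, 0, 0.8], [0.03, 0.002, 0, 0, 0, 0, 0.8], [0.03, 0.002, 0, 0, 0, 0, 0.8]]}}

```text
time: 5.25
tool_pos: [0.545, -0.0875, 0.2604]
tool_rot: [-3.14, -0.001, 1.853]
contact_force: [-0.8, 0.9, -2.2]
opening: 0.0513
```

Request:
{"name": "send_rows", "arguments": {"series": [[0.03, 0.002, 0, 0, 0, 0, 0.8], [0.03, 0.002, 0, 0, 0, 0, 0.8], [0.03, 0.002, 0, 0, 0, 0, 0.8], [0.03, 0.002, 0, 0, 0, 0, 0.8], [0.03, 0.002, 0, 0, 0, 0, 0.8]]}}

```text
time: 5.67
tool_pos: [0.5127, 0.0594, 0.2606]
tool_rot: [-3.14, -0.001, 1.854]
contact_force: [1.1, -0.3, -2.7]
opening: 0.051
```

Request:
{"name": "send_rows", "arguments": {"series": [[0.03, 0.002, 0, 0, 0, 0, 0.8], [0.03, 0.002, 0, 0, 0, 0, 0.8], [0.03, 0.002, 0, 0, 0, 0, 0.8], [0.03, 0.002, 0, 0, 0, 0, 0.8], [0.03, 0.002, 0, 0, 0, 0, 0.8]]}}

```text
time: 6.08
tool_pos: [0.4804, 0.2062, 0.2605]
tool_rot: [-3.14, -0.0, 1.854]
contact_force: [0.7, -0.1, -2.6]
opening: 0.0511
```

Request:
{"name": "send_rows", "arguments": {"series": [[0.03, 0.002, 0, 0, 0, 0, 0.8], [0.02, 0.001, 0, 0, 0, 0, 0.8], [0.01, 0.001, 0, 0, 0, 0, 0.8], [0, 0, 0, 0, 0, 0, 0.8], [0, 0, 0, 0, 0, 0, 0.8]]}}

```text
time: 6.5
tool_pos: [0.4683, 0.2631, 0.2609]
tool_rot: [-3.14, 0.001, 1.855]
contact_force: [0.2, -0.7, -2.5]
opening: 0.0513
```

```bash
python3 plan.py .467 .2646 .094 1.853
```

```text
now [0.4683 0.2631 0.2609] [-3.1404e+00  9.0000e-04  1.8547e+00] t 6.5 open 0.0513 F [ 0.2 -0.7 -2.5] j6 0.09
shift before turn [ 0.002  -0.0006  0.1669] after turn [ 0.0018 -0.0008  0.1669] turn [-0.0012  0.0009  0.0017]
```

Request:
{"name": "send_rows", "arguments": {"series": [[0.002, 0, 0.03, 0, 0, 0, 0.8], [0, 0, 0.035, 0, 0, 0, 0.8], [0, 0, 0.035, 0, 0, 0, 0.8], [0, 0, 0.03, 0, 0, 0, 0.8], [0, 0, 0.02, 0, 0, 0, 0.8]]}}

```text
time: 6.92
tool_pos: [0.4669, 0.263, 0.1086]
tool_rot: [-3.137, 0.001, 1.852]
contact_force: [0.9, 0.4, -2.7]
opening: 0.0512
```

Request:
{"name": "send_rows", "arguments": {"series": [[0, 0, 0.005, 0, 0, 0, 0.8], [0, 0, 0.003, 0, 0, 0, 0.8], [0, 0, 0.003, 0, 0, 0, 0.8], [0, 0, 0, 0, 0, 0, 0.8], [0, 0, 0, 0, 0, 0, 0.8]]}}

```text
time: 7.33
tool_pos: [0.4688, 0.2655, 0.102]
tool_rot: [3.139, -0.0, 1.853]
contact_force: [0.5, 0.9, -2.6]
opening: 0.051
```

Request:
{"name": "send_rows", "arguments": {"series": [[0, 0, 0.003, 0, 0, 0, 0.8], [0, 0, 0.003, 0, 0, 0, 0.8], [0, 0, 0, 0, 0, 0, 0.8], [0, 0, 0.002, 0, 0, 0, 0.8], [0, 0, 0, 0, 0, 0, 0.8]]}}

```text
time: 7.75
tool_pos: [0.4677, 0.2654, 0.0924]
tool_rot: [-3.141, 0.0, 1.854]
contact_force: [0.1, -0.2, -3.5]
opening: 0.0512
```

Request:
{"name": "send_rows", "arguments": {"series": [[0, 0, 0.001, 0, 0, 0, 0.8], [0, 0, 0, 0, 0, 0, 0.8], [0, 0, 0.001, 0, 0, 0, 0.8], [0, 0, 0, 0, 0, 0, 0.8], [0, 0, 0, 0, 0, 0, 0.8]]}}

```text
time: 8.17
tool_pos: [0.4679, 0.2655, 0.0912]
tool_rot: [3.141, 0.0, 1.854]
contact_force: [-2.1, -0.5, 3.8]
opening: 0.0513
```

The wrist force went from -3.5 to +3.8 N, so the can is resting on the mat. Now I release it.

Request:
{"name": "send_rows", "arguments": {"series": [[0, 0, 0, 0, 0, 0, 0.3], [0, 0, 0, 0, 0, 0, 0.1], [0, 0, 0, 0, 0, 0, 0], [0, 0, 0, 0, 0, 0, 0], [0, 0, 0, 0, 0, 0, 0]]}}

```text
time: 8.58
tool_pos: [0.4679, 0.2654, 0.0906]
tool_rot: [3.142, 0.0, 1.854]
contact_force: [0.2, -1.6, 0.3]
opening: 0.0797
```

Request:
{"name": "send_rows", "arguments": {"series": [[0, 0, 0, 0, 0, 0, 0], [0, 0, 0, 0, 0, 0, 0], [0, 0, -0.015, 0, 0, 0, 0], [0, 0, -0.03, 0, 0, 0, 0], [0, 0, -0.03, 0, 0, 0, 0]]}}

```text
time: 9.0
tool_pos: [0.467, 0.2651, 0.1656]
tool_rot: [-3.138, 0.0, 1.854]
contact_force: [0.6, 0.1, -0.1]
opening: 0.0919
```

Request:
{"name": "send_rows", "arguments": {"series": [[0, 0, -0.04, 0, 0, 0, 0], [0, 0, -0.02, 0, 0, 0, 0], [0, 0, 0, 0, 0, 0, 0], [0, 0, 0, 0, 0, 0, 0], [0, 0, 0, 0, 0, 0, 0]]}}

```text
time: 9.42
tool_pos: [0.4672, 0.2652, 0.2246]
tool_rot: [-3.14, 0.0, 1.854]
contact_force: [-0.2, 0.2, -0.0]
opening: 0.0914
```

```bash
python3 plan.py .5321 -.0271 .2 3.335; python3 - <<'E'
from cell import imaging
from h import *
d=imaging.read_camera("scene");cv2.imwrite("pics/s2.png",d["color"][:,:,::-1])
P=cloud(d);X,Y,Z=P[...,0],P[...,1],P[...,2]
m=(np.hypot(X-.467,Y-.265)<.05)&(Z>.14)&(Z<.15);q=np.c_[X[m],Y[m]];print(len(q),q.mean(0),np.median(Z[m]))
E
```

```text
now [0.4672 0.2652 0.2246] [-3.1398e+00  3.0000e-04  1.8538e+00] t 9.42 open 0.0914 F [-0.2  0.2 -0. ] j6 0.09
shift before turn [-0.2988 -0.0193  0.0247] after turn [-0.0075 -0.2993  0.0246] turn [-1.6000e-03 -1.1000e-03 -1.4812e+00]
152 [0.46775857 0.26676462] 0.14519805559337884
```

View pics/s2.png

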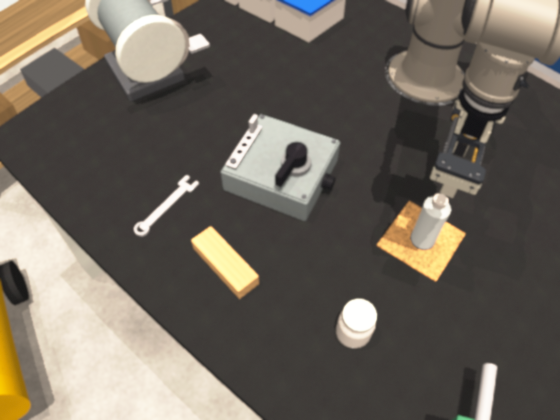

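The can stands upright on the mat at (425,225). Its cap is at (0.468, 0.267), with the top at z = 0.145. Now I go to the handle.

Request:
{"name": "send_rows", "arguments": {"series": [[-0.038, 0.0057, 0, 0, 0, 0, 0], [-0.038, 0.0057, 0, 0, 0, 0, 0], [-0.038, 0.0057, 0, 0, 0, 0, 0], [-0.038, 0.0057, 0, 0, 0, 0, 0], [-0.038, 0.0057, 0, 0, 0, 0, 0]]}}

```text
time: 9.88
tool_pos: [0.548, 0.0893, 0.224]
tool_rot: [-3.139, -0.001, 1.854]
contact_force: [0.1, 0.7, -0.8]
opening: 0.0921
```

Request:
{"name": "send_rows", "arguments": {"series": [[-0.038, 0.0057, 0, 0, 0, 0, 0], [-0.038, 0.0057, 0, 0, 0, 0, 0], [-0.038, 0.0057, 0, 0, 0, 0, 0], [0, 0, 0, 0, 0, -0.114, 0], [0, 0, 0, 0, 0, -0.114, 0]]}}

```text
time: 10.3
tool_pos: [0.5964, -0.0163, 0.2231]
tool_rot: [-3.138, -0.002, 2.083]
contact_force: [0.3, 0.6, -0.4]
opening: 0.0918
```

Request:
{"name": "send_rows", "arguments": {"series": [[0, 0, 0, 0, 0, -0.114, 0], [0, 0, 0, 0, 0, -0.114, 0], [0, 0, 0, 0, 0, -0.114, 0], [0, 0, 0, 0, 0, -0.114, 0], [0, 0, 0, 0, 0, -0.114, 0]]}}

```text
time: 10.72
tool_pos: [0.5958, -0.0137, 0.2237]
tool_rot: [-3.14, -0.003, 2.657]
contact_force: [0.5, -1.2, -0.2]
opening: 0.0916
```

Request:
{"name": "send_rows", "arguments": {"series": [[0, 0, 0, 0, 0, -0.114, 0], [0, 0, 0, 0, 0, -0.114, 0], [0, 0, 0, 0, 0, -0.114, 0], [0, 0, 0, 0, 0, -0.114, 0], [0, 0, 0, 0, 0, -0.114, 0]]}}

```text
time: 11.13
tool_pos: [0.5958, -0.0137, 0.2237]
tool_rot: [3.141, -0.003, -3.056]
contact_force: [0.0, 0.5, -0.0]
opening: 0.0916
```

Request:
{"name": "send_rows", "arguments": {"series": [[0, 0, 0, 0, 0, -0.114, 0], [0, 0, 0.03, 0, 0, 0, 0.3], [0, 0, 0.02, 0, 0, 0, 0.4], [0, 0, 0, 0, 0, 0, 0.4], [0, 0, 0, 0, 0, 0, 0.4]]}}

```text
time: 11.55
tool_pos: [0.5954, -0.0136, 0.1738]
tool_rot: [3.14, -0.005, -2.948]
contact_force: [0.4, 0.2, 1.3]
opening: 0.0693
```

```bash
python3 plan.py .5962 -.0146 .092 3.335; python3 - <<'E'
from cell import imaging
import cv2
a=imaging.read_camera("wrist")["color"];cv2.imwrite("pics/w2.png",a[:,:,::-1])
E
```

```text
now [ 0.5954 -0.0136  0.1738] [ 3.14   -0.0045 -2.9475] t 11.55 open 0.0693 F [0.4 0.2 1.3] j6 -1.92
shift before turn [-0.0009 -0.0013  0.0818] after turn [-0.0006 -0.0011  0.0818] turn [ 0.0016 -0.0045  0.0006]
```

View pics/w2.png

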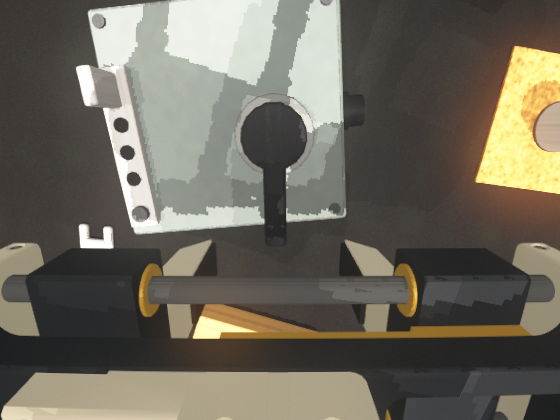

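The handle bar, at (275,205), is centred between the jaws and lined up with them. I descend and grip it.

Request:
{"name": "send_rows", "arguments": {"series": [[-0.001, -0.001, 0.03, 0, 0, 0, 0.4], [0, 0, 0.03, 0, 0, 0, 0.4], [0, 0, 0.015, 0, 0, 0, 0.4], [0, 0, 0, 0, 0, 0, 0.4], [0, 0, 0, 0, 0, 0, 0.4]]}}

```text
time: 12.02
tool_pos: [0.5982, -0.0146, 0.1015]
tool_rot: [-3.141, 0.001, -2.947]
contact_force: [0.9, -0.6, 0.7]
opening: 0.0549
```

Request:
{"name": "send_rows", "arguments": {"series": [[0, 0, 0.004, 0, 0, 0, 0.7], [0, 0, 0, 0, 0, 0, 1], [0, 0, 0, 0, 0, 0, 1], [0, 0, 0, 0, 0, 0, 1], [0, 0, 0, 0, 0, 0, 1]], "newtons": 15}}

```text
time: 12.43
tool_pos: [0.598, -0.0146, 0.0975]
tool_rot: [-3.141, 0.001, -2.947]
contact_force: [-0.2, -0.3, -0.8]
opening: 0.0262
```

Request:
{"name": "send_rows", "arguments": {"series": [[0, 0, 0, 0, 0, 0, 1], [0, 0, 0, 0, 0, 0, 1], [0, 0, 0, 0, 0, 0, 1], [0, 0, 0, 0, 0, 0, 1], [0, 0, 0, 0, 0, 0, 1]]}}

```text
time: 12.85
tool_pos: [0.5979, -0.0147, 0.097]
tool_rot: [-3.141, 0.0, -2.947]
contact_force: [0.2, -1.1, 1.9]
opening: 0.0159
```

```bash
python3 plan.py .5962 -.0146 .092 3.335
```

```text
now [ 0.5979 -0.0147  0.097 ] [-3.1411e+00  5.0000e-04 -2.9472e+00] t 12.85 open 0.0159 F [ 0.2 -1.1  1.9] j6 -1.92
shift before turn [0.0016 0.0004 0.005 ] after turn [0.0016 0.0004 0.005 ] turn [-0.0005  0.0005  0.001 ]
```

Request:
{"name": "send_rows", "arguments": {"series": [[0.0003, -0.0067, 0, 0, 0, 0.1, 1], [0.0003, -0.0067, 0, 0, 0, 0.1, 1], [0.0003, -0.0067, 0, 0, 0, 0.1, 1], [0.0003, -0.0067, 0, 0, 0, 0.1, 1], [0.0003, -0.0067, 0, 0, 0, 0.1, 1]]}}

```text
time: 13.27
tool_pos: [0.5966, -0.048, 0.097]
tool_rot: [3.141, 0.002, 2.831]
contact_force: [1.2, 0.6, 1.5]
opening: 0.0161
```

```bash
python3 - <<'E'
from cell import observe
import numpy as np
o=observe();p=o["tool_pos"][:2]-[.5321,-.0271];print(np.hypot(*p),np.arctan2(p[1],p[0]),o["tool_rot"],o["contact_force"],o["torque"],o["opening"])
E
```

```text
0.06781965567020451 -0.31305432422451585 [3.14129790e+00 1.53869685e-03 2.83100965e+00] [1.1540487  0.64578958 1.5060861 ] [ 0.08590847 -0.22811626  0.19973187] 0.016066406550667704
```

Tracking is good: the radius is 67.8 mm and the torque 0.2 N·m. I carry on turning.

Request:
{"name": "send_rows", "arguments": {"series": [[0.0004, -0.0067, 0, 0, 0, 0.1, 1], [0.0004, -0.0067, 0, 0, 0, 0.1, 1], [0.0004, -0.0067, 0, 0, 0, 0.1, 1], [0.0004, -0.0067, 0, 0, 0, 0.1, 1], [0.0004, -0.0067, 0, 0, 0, 0.1, 1]]}}

```text
time: 13.68
tool_pos: [0.5794, -0.0764, 0.0971]
tool_rot: [3.14, 0.003, 2.331]
contact_force: [3.4, -1.4, 0.9]
opening: 0.0162
```

Request:
{"name": "send_rows", "arguments": {"series": [[0.0004, -0.0067, 0, 0, 0, 0.1, 1], [0.0004, -0.0067, 0, 0, 0, 0.1, 1], [0.0004, -0.0067, 0, 0, 0, 0.1, 1], [0.0004, -0.0067, 0, 0, 0, 0.1, 1], [0, 0, 0, 0, 0, 0, 1]]}}

```text
time: 14.1
tool_pos: [0.5559, -0.0911, 0.0971]
tool_rot: [3.14, 0.002, 1.93]
contact_force: [2.5, -5.4, 0.7]
opening: 0.0156
```

```bash
python3 - <<'E'
from cell import observe
import numpy as np
o=observe();p=o["tool_pos"][:2]-[.5321,-.0271];print(np.hypot(*p),"joint",.2826-np.arctan2(p[1],p[0]),o["tool_rot"],o["contact_force"],o["torque"],o["opening"])
E
```

```text
0.06833331921443833 joint 1.4973033760253196 [3.14005482e+00 2.31291915e-03 1.93012086e+00] [ 2.47214368 -5.38812206  0.69358317] [-0.81764868 -0.54228384 -0.20672637] 0.015641968879746813
```

Request:
{"name": "send_rows", "arguments": {"series": [[0, -0.0035, 0, 0, 0, 0.05, 1], [0, -0.0025, 0, 0, 0, 0.03, 1], [0, 0, 0, 0, 0, 0, 1], [0, 0, 0, 0, 0, 0, 1], [0, 0, 0, 0, 0, 0, 1]]}}

```text
time: 14.52
tool_pos: [0.5511, -0.0928, 0.0971]
tool_rot: [3.139, 0.002, 1.856]
contact_force: [2.9, -4.1, -0.0]
opening: 0.0157
```

```bash
python3 - <<'E'
from cell import observe
import numpy as np
o=observe();p=o["tool_pos"][:2]-[.5321,-.0271];print(np.hypot(*p),"joint",.2826-np.arctan2(p[1],p[0]),o["tool_rot"],o["contact_force"],o["torque"],o["opening"])
E
```

```text
0.06834216659402392 joint 1.5718878870983515 [3.13937483e+00 2.14935708e-03 1.85613527e+00] [ 2.93626871 -4.0860356  -0.03968855] [-0.63141027 -0.47415713 -0.34953444] 0.01570246333795572
```

The handle reads 1.57 rad, which is the stop. Next I release it and rise.

Request:
{"name": "send_rows", "arguments": {"series": [[0, 0, 0, 0, 0, 0, 0.5], [0, 0, 0, 0, 0, 0, 0.5], [0, 0, 0, 0, 0, 0, 0.5], [0, 0, -0.015, 0, 0, 0, 0.5], [0, 0, -0.035, 0, 0, 0, 0.5]]}}

```text
time: 14.93
tool_pos: [0.5469, -0.0907, 0.1429]
tool_rot: [-3.133, -0.006, 1.856]
contact_force: [0.3, 0.1, 0.2]
opening: 0.0435
```

Request:
{"name": "send_rows", "arguments": {"series": [[0, 0, -0.04, 0, 0, 0, 0.5], [0, 0, 0, 0, 0, 0.12, 0.5], [0, 0, 0, 0, 0, 0.12, 0.5], [0, 0, 0, 0, 0, 0.12, 0.5], [0, 0, 0, 0, 0, 0.12, 0.5]]}}

```text
time: 15.35
tool_pos: [0.5496, -0.0914, 0.1868]
tool_rot: [-3.141, -0.0, 1.371]
contact_force: [-0.1, 0.7, 0.3]
opening: 0.0459
```

Request:
{"name": "send_rows", "arguments": {"series": [[0, 0, 0, 0, 0, 0.12, 0.5], [0, 0, 0, 0, 0, 0.12, 0.5], [0, 0, 0, 0, 0, 0.12, 0.5], [0, 0, 0, 0, 0, 0.12, 0.5], [0, 0, 0, 0, 0, 0.12, 0.5]]}}

```text
time: 15.77
tool_pos: [0.5496, -0.0914, 0.1865]
tool_rot: [-3.141, 0.0, 0.771]
contact_force: [-0.3, -0.2, -0.5]
opening: 0.0461
```

Request:
{"name": "send_rows", "arguments": {"series": [[0, 0, 0, 0, 0, 0.12, 0.5], [0, 0, 0, 0, 0, 0.12, 0.5], [0, 0, 0, 0, 0, 0.12, 0.5], [0, 0, 0, 0, 0, 0.12, 0.5], [0, 0, 0, 0, 0, 0, 0.5]]}}

```text
time: 16.18
tool_pos: [0.5496, -0.0915, 0.1865]
tool_rot: [-3.141, 0.001, 0.292]
contact_force: [-0.3, 0.3, 0.0]
opening: 0.0459
```

```bash
python3 plan.py .5225 -.1555 .092 .2826; python3 - <<'E'
from cell import imaging
from h import *
d=imaging.read_camera("top");cv2.imwrite("pics/t3.png",d["color"][:,:,::-1]);pickle.dump(d,open("t3.pkl","wb"))
d=imaging.read_camera("scene");cv2.imwrite("pics/s3.png",d["color"][:,:,::-1])
E
```

```text
now [ 0.5496 -0.0915  0.1865] [-3.141e+00  7.000e-04  2.921e-01] t 16.18 open 0.0459 F [-0.3  0.3  0. ] j6 0.98
shift before turn [-0.0443  0.0536  0.0945] after turn [-0.0439  0.0539  0.0945] turn [-0.0006  0.0007  0.0095]
```

View pics/s3.png

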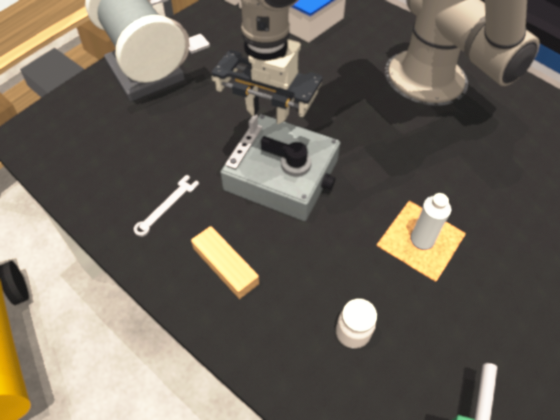

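The handle now points along the box's -y, with its tip at about (265,143). The can is still on the mat. The hasp tab is at about (255,122), so I go there next.

Request:
{"name": "send_rows", "arguments": {"series": [[-0.022, 0.027, 0, 0, 0, 0.009, 0.5], [-0.022, 0.027, 0, 0, 0, 0, 0.5], [0, 0, 0, 0, 0, 0, 0.5], [0, 0, 0.02, 0, 0, 0, 0.5], [0, 0, 0, 0, 0, 0, 0.5]]}}

```text
time: 16.7
tool_pos: [0.5216, -0.1559, 0.1642]
tool_rot: [-3.138, 0.003, 0.288]
contact_force: [-1.5, 0.4, -0.1]
opening: 0.0458
```

```bash
python3 plan.py .5226 -.156 .092 .2826; python3 - <<'E'
from cell import imaging
import cv2
a=imaging.read_camera("wrist")["color"];cv2.imwrite("pics/w3.png",a[:,:,::-1])
E
```

```text
now [ 0.5216 -0.1559  0.1642] [-3.1384  0.0035  0.2885] t 16.7 open 0.0458 F [-1.5  0.4 -0.1] j6 0.85
shift before turn [0.0012 0.0006 0.0722] after turn [0.0009 0.0003 0.0722] turn [-0.0032  0.0035  0.0059]
```

View pics/w3.png

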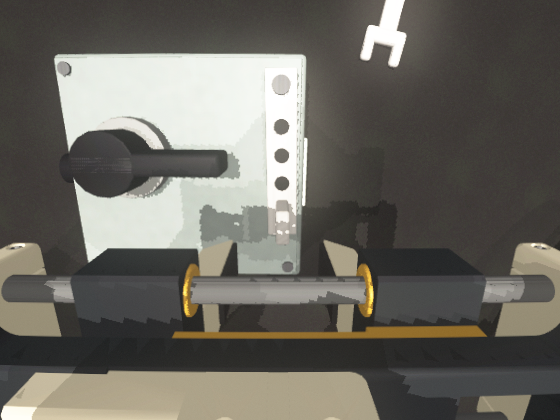

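The strip is vertical in the picture and the tab, at (283,222), is centred between the jaws. I descend.

Request:
{"name": "send_rows", "arguments": {"series": [[0.001, 0.0005, 0.025, 0, 0, 0.006, 0.5], [0, 0, 0.025, 0, 0, 0, 0.5], [0, 0, 0.012, 0, 0, 0, 0.5], [0, 0, 0, 0, 0, 0, 0.5], [0, 0, 0, 0, 0, 0, 0.5]]}}

```text
time: 17.17
tool_pos: [0.5246, -0.156, 0.105]
tool_rot: [-3.141, 0.0, 0.283]
contact_force: [0.2, -0.4, 0.2]
opening: 0.046
```

Request:
{"name": "send_rows", "arguments": {"series": [[0, 0, 0.006, 0, 0, 0, 0.6], [0, 0, 0, 0, 0, 0, 1], [0, 0, 0, 0, 0, 0, 1], [0, 0, 0, 0, 0, 0, 1], [0, 0, 0, 0, 0, 0, 1]], "newtons": 12}}

```text
time: 17.58
tool_pos: [0.5246, -0.1565, 0.0993]
tool_rot: [3.141, -0.001, 0.281]
contact_force: [-0.6, -0.3, 0.1]
opening: 0.0174
```

Request:
{"name": "send_rows", "arguments": {"series": [[0, 0, 0, 0, 0, 0, 1], [0, 0, 0, 0, 0, 0, 1], [0, 0, 0, 0, 0, 0, 1], [0, 0, 0, 0, 0, 0, 1], [0, 0, 0, 0, 0, 0, 1]]}}

```text
time: 18.0
tool_pos: [0.5245, -0.1566, 0.0991]
tool_rot: [3.141, -0.0, 0.281]
contact_force: [-1.5, -1.0, 3.5]
opening: 0.0099
```

```bash
cat > hp.py <<'E'
from cell import observe
import numpy as np
o=observe();p=o["tool_pos"][:2]-[.6184,-.1270];print(np.hypot(*p),"joint",(np.arctan2(p[1],p[0])+np.pi-.2826+1)%(2*np.pi)-1,o["tool_pos"],o["tool_rot"],o["contact_force"],o["torque"],o["opening"])
E
python3 hp.py
```

```text
0.09841990856315071 joint 0.022441060809674784 [ 0.52452368 -0.15655868  0.09909232] [ 3.14093771e+00 -4.39335857e-04  2.80861505e-01] [-1.46734073 -1.0491268   3.45573431] [-0.09882225  0.12381608  0.04744074] 0.009894317598485915
```

Request:
{"name": "send_rows", "arguments": {"series": [[0.0005, 0.0098, 0, 0, 0, -0.1, 1], [0.0005, 0.0098, 0, 0, 0, -0.1, 1], [0.0005, 0.0098, 0, 0, 0, -0.1, 1], [0.0005, 0.0098, 0, 0, 0, -0.1, 1], [0.0005, 0.0098, 0, 0, 0, -0.1, 1]]}}

```text
time: 18.42
tool_pos: [0.5493, -0.1985, 0.0991]
tool_rot: [3.141, -0.001, 0.785]
contact_force: [0.3, 1.7, 2.8]
opening: 0.0097
```

```bash
python3 hp.py
```

```text
0.09942749815261649 joint 0.5202211908887189 [ 0.54932969 -0.19852007  0.09908467] [ 3.14130746e+00 -5.17631391e-04  7.85420452e-01] [0.34618917 1.70937077 2.82045363] [ 0.34961891 -0.19745183  0.02563763] 0.009722923431369684
```

Request:
{"name": "send_rows", "arguments": {"series": [[0.0006, 0.0098, 0, 0, 0, -0.1, 1], [0.0006, 0.0098, 0, 0, 0, -0.1, 1], [0.0006, 0.0098, 0, 0, 0, -0.1, 1], [0.0006, 0.0098, 0, 0, 0, -0.1, 1], [0.0006, 0.0098, 0, 0, 0, -0.1, 1]]}}

```text
time: 18.83
tool_pos: [0.5913, -0.2233, 0.0991]
tool_rot: [3.141, 0.0, 1.285]
contact_force: [0.2, 0.8, 4.3]
opening: 0.0098
```

Request:
{"name": "send_rows", "arguments": {"series": [[0.0006, 0.0098, 0, 0, 0, -0.1, 1], [0.0006, 0.0098, 0, 0, 0, -0.1, 1], [0.0006, 0.0098, 0, 0, 0, -0.1, 1], [0.0006, 0.0098, 0, 0, 0, -0.1, 1], [0, 0, 0, 0, 0, 0, 1]]}}

```text
time: 19.25
tool_pos: [0.6312, -0.2264, 0.0991]
tool_rot: [3.14, 0.002, 1.685]
contact_force: [-0.5, -2.1, 4.9]
opening: 0.0097
```

```bash
python3 hp.py
```

```text
0.1002045312949218 joint 1.4161032191508967 [ 0.63118193 -0.22638597  0.09905677] [3.14019823e+00 1.63700098e-03 1.68490004e+00] [-0.50965654 -2.11921139  4.9367162 ] [-0.36900628  0.06767795  0.20482401] 0.009653377789896746
```

Request:
{"name": "send_rows", "arguments": {"series": [[0.0005, 0.0098, 0, 0, 0, -0.1, 1], [0.0003, 0.006, 0, 0, 0, -0.06, 1], [0, 0.001, 0, 0, 0, 0, 1], [0, 0, 0, 0, 0, 0, 1], [0, 0, 0, 0, 0, 0, 1]]}}

```text
time: 19.67
tool_pos: [0.6457, -0.2234, 0.0991]
tool_rot: [-3.141, 0.001, 1.837]
contact_force: [-2.2, -3.3, 4.8]
opening: 0.0099
```

```bash
python3 hp.py
```

```text
0.10014429344558447 joint 1.5640488228199798 [ 0.64567603 -0.22335817  0.09908774] [-3.14087914e+00  1.23633058e-03  1.83747262e+00] [-2.20354108 -3.30452337  4.82460254] [-0.65105938  0.32515387  0.21144585] 0.009878154342714726
```

The hasp reads 1.564 rad. Next I release it, rise, and check.

Request:
{"name": "send_rows", "arguments": {"series": [[0, 0, 0, 0, 0, 0, 0.5], [0, 0, 0, 0, 0, 0, 0.5], [0, 0, 0, 0, 0, 0, 0.5], [0, 0, 0, 0, 0, 0, 0.5], [0, 0, -0.015, 0, 0, 0, 0.5]]}}

```text
time: 20.08
tool_pos: [0.6446, -0.2213, 0.1103]
tool_rot: [-3.137, -0.005, 1.84]
contact_force: [-1.0, 0.4, -1.0]
opening: 0.0387
```

Request:
{"name": "send_rows", "arguments": {"series": [[0, 0, -0.03, 0, 0, 0, 0.5], [0, 0, -0.04, 0, 0, 0, 0.5], [0, 0, -0.04, 0, 0, 0, 0.5], [0, -0.04, -0.01, 0, 0, 0, 0.5], [0, -0.04, 0, 0, 0, 0, 0.5]]}}

```text
time: 20.5
tool_pos: [0.5716, -0.2443, 0.238]
tool_rot: [3.134, 0.007, 1.843]
contact_force: [-0.3, -1.6, -0.3]
opening: 0.0455
```

Request:
{"name": "send_rows", "arguments": {"series": [[0, -0.04, 0, 0, 0, 0, 0.5], [0, -0.04, 0, 0, 0, 0, 0.5], [0, 0, 0, 0, 0, 0, 0.5], [0, 0, 0, 0, 0, 0, 0.5], [0, 0, 0, 0, 0, 0, 0.5]]}}

```text
time: 20.92
tool_pos: [0.4927, -0.2652, 0.2341]
tool_rot: [3.14, 0.001, 1.84]
contact_force: [0.4, -0.2, -0.3]
opening: 0.0458
```

```bash
python3 - <<'E'
from cell import imaging,observe
from h import *
o=observe();print(o["time"],o["tool_pos"],o["contact_force"])
for n in("top","scene"):
    d=imaging.read_camera(n);cv2.imwrite(f"pics/{n}4.png",d["color"][:,:,::-1])
    P=cloud(d);X,Y,Z=P[...,0],P[...,1],P[...,2];hsv=cv2.cvtColor(d["color"],cv2.COLOR_RGB2HSV)
    m=(np.hypot(X-.467,Y-.265)<.05)&(Z>.14)&(Z<.15);q=np.c_[X[m],Y[m]];print(n,"can",len(q),q.mean(0),np.median(Z[m]))
    m=(Z>.108)&(Z<.12)&(np.hypot(X-.646,Y+.223)<.04);q=np.c_[X[m],Y[m]]
    if len(q): v=q.mean(0)-[.6184,-.1270];print("tab",len(q),np.hypot(*v),(np.arctan2(v[1],v[0])+np.pi-.2826))
    A=np.array([.5321,-.0271]);m=(Z>.112)&(Z<.128)&(hsv[...,2]<90);q=np.c_[X[m],Y[m]]-A;r=np.hypot(*q.T);q=q[(r>.03)&(r<.085)]
    if len(q): v=q.mean(0);print("handle",len(q),.2826-np.arctan2(v[1],v[0]))
E
```

```text
20.9167 [ 0.49268326 -0.26522851  0.23412477] [ 0.36883549 -0.23587344 -0.31481953]
top can 161 [0.46710567 0.2651601 ] 0.1462221517371285
tab 63 0.09986139803204677 1.5669199142644488
handle 186 1.569215118548293
scene can 157 [0.46828485 0.26668134] 0.14533010051370332
tab 64 0.09859940020631111 1.579379233619605
handle 143 1.4961648651121386
```

View pics/top4.png

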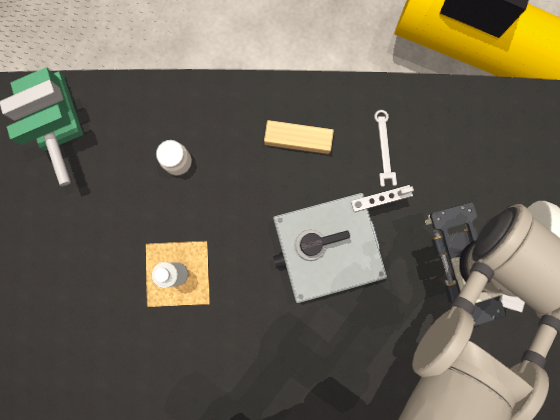

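View pics/scene4.png

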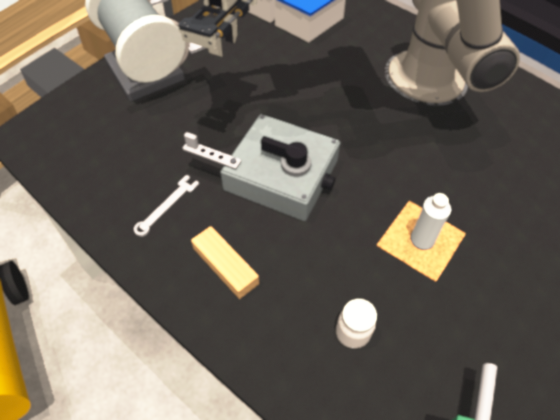

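The pictures show the hasp out over the bench at (382,198) in the top view, the handle along -y at (325,241), and the can on the mat at (168,274). The offcut, wrench and jar sit at the same pixels as before. I hand in.

```bash
python3 -c "
from cell import workorder,observe
print(workorder.hand_in()); print(observe()['time'])"
```

```text
the job is handed in; nothing more can be done
None
the job is handed in; nothing more can be done
```

I did the job in the order asked and handed it in at about 21 s of the 72 s allowed. The hand-in gave no verdict.

- **Can:** I gripped it by the body and carried it over the box. I let go only after the wrist force showed it resting on the mat. It stands upright within about 2 mm of the mat's centre in both views.
- **Handle:** I gripped the bar and turned it clockwise to its off stop. The arm pose and the top view both put it at 1.57 rad.
- **Hasp:** I gripped the tab and swung the hasp out only after the handle was off. It reads 1.56 rad from the arm pose, and 1.57 and 1.58 rad in the top and scene views.
- **Bystanders and arm:** The offcut, wrench and jar look unmoved in the before and after pictures. I didn't measure them. The arm ended clear, with the wrist force near zero.

**One disagreement:** The scene camera put the handle at 1.50 rad, not 1.57. It saw fewer points there and looks from the side, so I trusted the other two readings. All three are above the 1.45 limit.

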